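# Riddle the small knob blanks through with a stirring stick

### The job

Sort the wooden knob blanks in the riddle: take the square stick that leans in its pocket and stir the blanks about with it, without ramming it against the riddle and without touching the blanks with the fingers, until all four small ones have dropped through the holes into the catch tray underneath and only the two large ones remain inside the hoop. Then stand the stick back in its pocket and let go; leave the glue bottle, the tape roll and the mallet where they are.

Things in the scene. Friction and masses are not known exactly. Their poses are not given: they have to be found in the camera images.
- riddle: sorting riddle, fixed to the bench on either side (it may swap sides with the pocket): level steel plate 210 x 210 x 6 mm, top 64 mm above the bench, on 4 corner legs; on it a dark wooden hoop, inner radius 95, outer 101 mm, rim 109 mm above the bench. Origin: on the bench under the plate's centre; z up, x and y along the plate's edges
- plate (a point): centre of the plate's top face, in its centre hole; axes as the riddle. Nine round holes, 32 mm in diameter: one here, eight with centres 74 mm from here, every 45 degrees from the x axis (edge 5 mm from the hoop). Blanks lie flat on the plate and slide when pushed; a small one falls through once its middle is well over a hole
- tray (a point): catch tray, fixed under the plate: dark sheet steel, 196 mm square, sides 26 mm high, floor 6 mm above the bench; this is the centre of its floor, axes as the riddle. Small blanks end up here
- pocket: upright wooden pocket box open at the top, fixed to the bench, inside 52 mm (along its x) by 34 mm (along its y), walls 6 mm, inner floor 6 mm above the bench, rim 91 mm above the bench. Origin: centre of its underside; z up
- stick: stirring stick: loose square wooden bar 16 x 16 x 200 mm, its lower 4 mm domed (radius 8 mm), about 40 g. It starts standing in the pocket, leaning about 24 degrees from the vertical towards the pocket's -x side, its top some 190 mm above the bench. Origin: the point of its lower end; z runs along the stick to its top end; x and y are square to its flat sides (y level at the start)
- stick_tip (a point): point of the stick's domed lower end, the stick's origin; same axes
- stick_top (a point): centre of the stick's top end face, 200 mm from the tip along the stick's z
- glue: white glue bottle, 60 mm in diameter, 170 mm high, standing loose on the bench; leave alone. Origin: centre of its underside
- tape: roll of tape lying flat, 90 mm in diameter, 24 mm high; leave alone. Origin: centre of its underside
- mallet: wooden mallet lying on the bench, 235 mm long with a head 70 x 50 x 50 mm at its +x end; leave alone. Origin: on the bench under its handle; head centre 100 mm along its x
- small0: turned wooden knob blank of the SMALL size: plain cylinder 20 mm in diameter, 16 mm high, about 14 g. Starts standing on the riddle's plate, within 50 mm of its centre. Origin: centre of its end face that was underneath at the start; z: its axis
- small1: turned wooden knob blank of the SMALL size: plain cylinder 20 mm in diameter, 16 mm high, about 14 g. Starts standing on the riddle's plate, within 50 mm of its centre. Origin: centre of its end face that was underneath at the start; z: its axis
- small2: turned wooden knob blank of the SMALL size: plain cylinder 20 mm in diameter, 16 mm high, about 14 g. Starts standing on the riddle's plate, within 50 mm of its centre. Origin: centre of its end face that was underneath at the start; z: its axis
- small3: turned wooden knob blank of the SMALL size: plain cylinder 20 mm in diameter, 16 mm high, about 14 g. Starts standing on the riddle's plate, within 50 mm of its centre. Origin: centre of its end face that was underneath at the start; z: its axis
- large0: turned wooden knob blank of the LARGE size: plain cylinder 38 mm in diameter, 20 mm high, about 30 g, same wood as the small ones; too wide for the holes. Starts standing on the riddle's plate. Origin: centre of its end face that was underneath at the start; z: its axis
- large1: turned wooden knob blank of the LARGE size: plain cylinder 38 mm in diameter, 20 mm high, about 30 g, same wood as the small ones; too wide for the holes. Starts standing on the riddle's plate. Origin: centre of its end face that was underneath at the start; z: its axis
Not all that is in view belongs to the job. Leave any grey or turquoise look-alike of the large0 alone.

How it is judged:
On the way, in this order (a step that is already met when the one before it is completed fails the run):
1. the stick's tip is down among the blanks, inside the hoop (horizontal distance between stick_tip and riddle below 0.095 m and z of stick_tip in the frame of riddle below 0.085 m), for 0.1 s.
2. all four small blanks have dropped through the plate into the tray, the two large ones are still inside the hoop (height (world z) of each of small0, small1, small2, small3 below 0.05 m and horizontal distance between each of small0, small1, small2, small3 and riddle below 0.13 m and z of each of large0, large1 in the frame of riddle above 0.055 m and horizontal distance between each of large0, large1 and riddle below 0.095 m), for 0.2 s.
At the end, for the whole second after the job is handed in: The four small blanks lie below the plate (under 50 mm high, within 130 mm of the riddle's axis), the two large ones on it (within 95 mm of the axis), the stick is let go in its pocket (lower end below 30 mm, within 45 mm of its centre, under 0.8 rad from upright), all at rest (all of step 2 and height (world z) of stick_tip below 0.03 m and horizontal distance between stick_tip and pocket below 0.045 m and angle between stick_tip's own z axis and vertical below 0.8 rad and linear speed of each of small0, small1, small2, small3, large0, large1, stick below 0.03 m/s); the robot touches nothing.
It fails at once if the glue bottle is moved more than 30 mm from where it stood (distance of glue from where it was at the start of the episode above 0.03 m).
It fails at once if the tape roll is moved more than 30 mm from where it stood (distance of tape from where it was at the start of the episode above 0.03 m).
It fails at once if the mallet is moved more than 30 mm from where it stood (distance of mallet from where it was at the start of the episode above 0.03 m).
It fails at once if the fingers touch a knob blank (only the stick may) (contact force between the fingers and small0 above 0.5 N or contact force between the fingers and small1 above 0.5 N or contact force between the fingers and small2 above 0.5 N or contact force between the fingers and small3 above 0.5 N or contact force between the fingers and large0 above 0.5 N or contact force between the fingers and large1 above 0.5 N).
It fails at once if the stick is rammed against the riddle with more than 40 N (contact force between stick and riddle above 40 N).
It also fails if it takes over 72 s, if anything falls off the work surface, if the arm or the gripper's body presses on something with over 40 N, if the wrist force passes 120 N, or if a joint passes its speed limit or range.

### The arm

A 6-joint arm with a two-finger parallel gripper is mounted at the origin on the work surface. World frame = base frame: x ahead of the robot, y to its left, z up, the work surface at z = 0. Lengths are in m, angles in rad, forces in N, time in s.
With the tool pointing down it reaches from about 0.25 to 0.775 m from the base axis. Payload 8.9 kg.
Tool frame: the origin (TCP) lies on the mounting face of the last link; the fingertips stand 173 mm ahead of it and the grasp point (between the pads) lies 155 mm ahead of it; z points along the fingers, y is the line along which they close (so a half turn about z gives the same grasp; the last joint's range is limited). The gripper opens to 85 mm and grips with 20 to 120 N. Pads are 22 mm wide; open, the fingers measure 114 mm over their backs; the gripper's body (76 mm by 85 mm) begins 54 mm behind the grasp point. The pads swing forward as they close: fully open they stand 13 mm farther back than shut.
Start: joints at [-1.287, 0.291, -0.153, 1.127, 0, 1.431], TCP at [0.215, -0.479, 0.405] pointing down, gripper open.
Joint ranges: [-2.52, 2.52], [-0.91, 1.74], [-1.3, 1.37], [-1.96, 2.02], [-1.52, 1.47], [-3.14, 3.14]. Speed limits (rad/s): [2.22, 2.22, 2.79, 3.14, 3.14, 3.14].

### API

Orientations are given as a unit quaternion [x, y, z, w].
In Python, from workcell import bot gives the robot as it stands. Calls block until the motion is done:
- bot.move_pose(position, orientation): joint-space move of the TCP to a pose.
- bot.move_l(position, feed=0.15, frame=None, until_force=None): straight line of the TCP; frame=None keeps the orientation; feed is the mean speed in m/s. With until_force (N) it stops when the force on the tool has changed by that much, and returns True; else False.
- bot.move_joints(angles): joint-space move.
- bot.set_gripper(opening, f_grip=None): finger opening in m; f_grip is the grip in N (None keeps the last); returns when the fingers have stopped.
- bot.sleep(seconds).
- bot.ik(position, orientation): joint angles nearest the present ones, or None.
- bot.read_camera(name): name is "side" or "top" or "wrist"; returns a dict with "image" (420x560x3 uint8, red, green, blue), "camera_matrix" (3x3 intrinsics, pixels), "cam_to_world" (4x4, takes a point from camera to world coordinates). Camera axes: x right, y down, z forward; pixel columns grow to the right and rows downward; lengths in m; the calibration is good to about 2 mm. A picture is of the moment at which its call begins. There is no depth.
A pose or a line that the arm cannot do raises bot.PlanningError and nothing moves.
- bot.sign_off(): hands the job in; it is judged then, once.
Readings, each from a call of its own:
- bot.read_time_s(): time.
- bot.read_q(): joint angles.
- bot.read_joint_velocities(): joint speeds.
- bot.read_joint_efforts(): joint torques, N m.
- bot.read_eef_pos(): TCP position.
- bot.read_tool_rot(): TCP orientation.
- bot.read_wrist_force(): force on the tool from outside, world axes, zero at the start.
- bot.read_moment(): the same for the moment, N m.
- bot.read_opening(): finger opening in m.
- bot.read_finger_force(): force on a finger pad.
Only numpy, scipy, OpenCV 4.12 (cv2) and the standard library are available. Lean on these libraries where they do the work, as an engineer would, in place of code of your own. Each camera call takes 0.05 s, during which the arm holds its last target. There are 200 camera calls.

## Working session

There is one attempt and no reset: what is moved stays moved. The work goes in short steps, each a Python script; the robot and the scene stay as the last script left them, time stands still between calls to the robot, and variables do not carry over. Pictures are saved under pics/ and viewed, at most 10 in all, crops included, and the job is handed in when it is done.

```bash
mkdir -p pics; ls; python3 - <<'E'
from workcell import bot
import cv2,numpy as np
np.set_printoptions(precision=4,suppress=True)
for n in ["top","side","wrist"]:
    d=bot.read_camera(n); cv2.imwrite(f"pics/{n}0.png",d["image"][:,:,::-1]); print(n,d["camera_matrix"].tolist(),d["cam_to_world"])
print(bot.read_time_s(),bot.read_tool_rot(),bot.read_opening())
E
```

```text
pics
top [[496.0433241527053, 0.0, 283.13216202992965], [0.0, 496.0433241527053, 200.80273772357233], [0.0, 0.0, 1.0]] [[-0.0235 -0.9898  0.1402  0.4666]
 [-0.9991  0.0281  0.0312 -0.0173]
 [-0.0348 -0.1393 -0.9896  0.976 ]
 [ 0.      0.      0.      1.    ]]
side [[407.83391302118173, 0.0, 284.7171627702807], [0.0, 407.83391302118173, 216.57686639828535], [0.0, 0.0, 1.0]] [[ 0.9938 -0.0774  0.0795  0.5268]
 [-0.1105 -0.6263  0.7717 -0.6414]
 [-0.01   -0.7757 -0.631   0.6312]
 [ 0.      0.      0.      1.    ]]
wrist [[343.4723408341622, 0.0, 281.114603694474], [0.0, 343.4723408341622, 214.6733010142068], [0.0, 0.0, 1.0]] [[ 0.4102 -0.8807 -0.2368  0.276 ]
 [-0.912  -0.3964 -0.1054 -0.4516]
 [-0.001   0.2592 -0.9658  0.3737]
 [ 0.      0.      0.      1.    ]]
0.15 [ 0.9777  0.2098 -0.     -0.0005] 0.08498427391079634
```

View pics/top0.png

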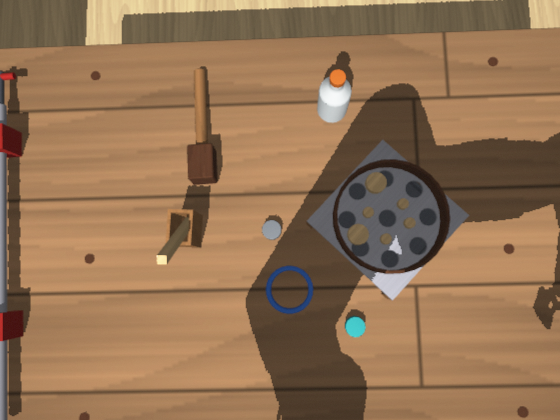

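View pics/side0.png

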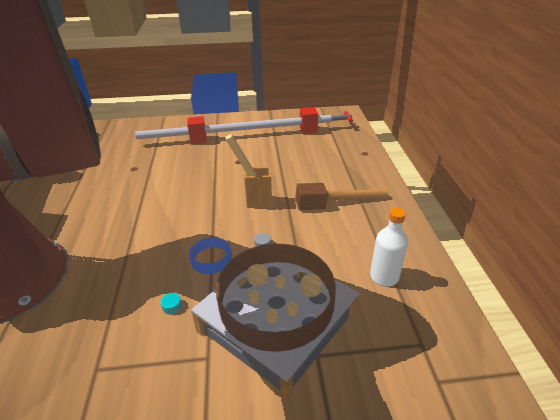

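Top view: the riddle is at about (390,215). It holds large blanks at (376,182) and (358,234), and small ones at (368,212), (403,203), (409,222) and (386,239). The pocket is at (180,228), with the stick top at (162,260). Possible mix-ups: the grey disc (271,229) and turquoise disc (355,327) for a large blank, and the mallet handle (201,105) for the stick. I'll leave all three alone.

```bash
cat > h.py <<'E'
import cv2,numpy as np
from workcell import bot
np.set_printoptions(precision=4,suppress=True)
def ray(d,p):
    v=np.linalg.inv(d["camera_matrix"])@np.array([p[0],p[1],1.]); T=np.array(d["cam_to_world"])
    return T[:3,3],T[:3,:3]@v
def onplane(d,p,z):
    o,v=ray(d,p); return o+v*(z-o[2])/v[2]
def tri(d1,p1,d2,p2):
    A=[];b=[]
    for d,p in((d1,p1),(d2,p2)):
        o,v=ray(d,p); v=v/np.linalg.norm(v); P=np.eye(3)-np.outer(v,v); A.append(P); b.append(P@o)
    A=np.vstack(A);b=np.hstack(b); x=np.linalg.lstsq(A,b,rcond=None)[0]; return x,np.abs(A@x-b).max()
def proj(d,X):
    T=np.linalg.inv(d["cam_to_world"]); c=d["camera_matrix"]@(T[:3,:3]@np.array(X)+T[:3,3]); return c[:2]/c[2]
E
python3 - <<'E'
from h import *
t=bot.read_camera("top"); s=bot.read_camera("side")
I=cv2.cvtColor(t["image"],cv2.COLOR_RGB2BGR); S=cv2.cvtColor(s["image"],cv2.COLOR_RGB2BGR)
hsv=cv2.cvtColor(I,cv2.COLOR_BGR2HSV)
disc=np.zeros(I.shape[:2],np.uint8); cv2.circle(disc,(390,216),50,255,-1)
wood=((hsv[...,1]>70)&(hsv[...,2]>75)&(disc>0)).astype(np.uint8)
hole=((hsv[...,2]<62)&(disc>0)).astype(np.uint8)
for nm,m,z in(("wood",wood,.081),("hole",hole,.064)):
    n,_,st,c=cv2.connectedComponentsWithStats(m)
    for i in range(1,n):
        if st[i,4]>15: print(nm,c[i],st[i,2:],onplane(t,c[i],z))
a=cv2.resize(I[150:305,300:475],None,fx=3,fy=3,interpolation=cv2.INTER_CUBIC)
b=cv2.resize(I[195:280,145:205],None,fx=4.5,fy=4.5,interpolation=cv2.INTER_CUBIC)
c=cv2.resize(S[125:215,215:280],None,fx=3.8,fy=3.8,interpolation=cv2.INTER_CUBIC)
H=465; w=[cv2.copyMakeBorder(x,0,max(0,H-x.shape[0]),0,0,cv2.BORDER_CONSTANT)[:H] for x in(b,c)]
cv2.imwrite("pics/z1.png",a); cv2.imwrite("pics/z2.png",np.hstack(w)); print(a.shape,np.hstack(w).shape,b.shape)
E
```

```text
wood [375.5199 182.2642] [ 22  21 352] [ 0.6226 -0.1582  0.081 ]
wood [402.3895 203.5368] [12 10 95] [ 0.5822 -0.2045  0.081 ]
wood [367.7742 212.    ] [11 11 93] [ 0.5686 -0.1416  0.081 ]
wood [409.1505 222.5376] [11 10 93] [ 0.5475 -0.2146  0.081 ]
wood [357.6272 234.0636] [ 21  21 346] [ 0.5292 -0.1216  0.081 ]
wood [385.2717 238.5217] [11 10 92] [ 0.5199 -0.1705  0.081 ]
hole [421.456 182.632] [ 47  44 125] [ 0.6224 -0.2452  0.064 ]
hole [387.6941 177.2   ] [12 15 85] [ 0.6345 -0.1838  0.064 ]
hole [413.4948 188.8594] [ 16  15 192] [ 0.6112 -0.2299  0.064 ]
hole [356.8263 191.0158] [ 16  15 190] [ 0.6102 -0.1256  0.064 ]
hole [427.4162 216.5635] [ 16  16 197] [ 0.5591 -0.2521  0.064 ]
hole [386.8158 217.9368] [ 16  15 190] [ 0.5586 -0.1782  0.064 ]
hole [347.0378 219.2865] [ 15  16 185] [ 0.5581 -0.1054  0.064 ]
hole [417.505 245.575] [ 16  16 200] [ 0.5067 -0.2309  0.064 ]
hole [360.4559 248.9853] [ 16  13 136] [ 0.5031 -0.1275  0.064 ]
hole [389.2513 258.359 ] [ 16  16 195] [ 0.4848 -0.1787  0.064 ]
(465, 525, 3) (465, 517, 3) (382, 270, 3)
```

View pics/z1.png

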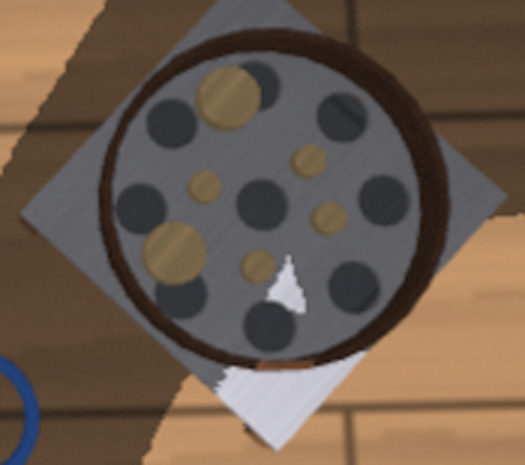

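View pics/z2.png

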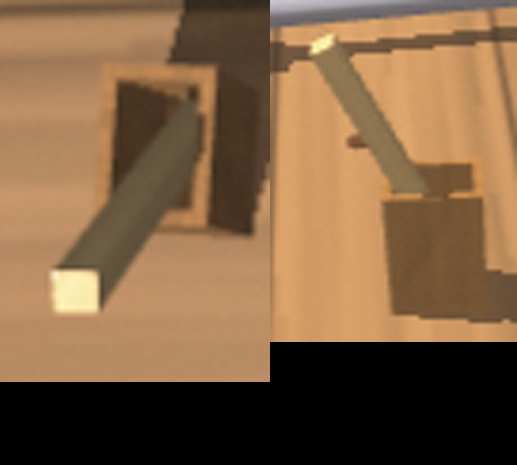

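Zoom views: plate hole centres come out 73–74 mm from the centre hole at 45° steps, so the calibration is sound. The stick is the square bar leaning toward -x out of the wooden pocket. Its end face is at crop (76,291), which is (162,260) in the top view and (229,137) in the side view.

```bash
cat >> h.py <<'E'
from scipy.spatial.transform import Rotation as Rot
C=np.array([.5586,-.1784])
E
python3 - <<'E'
from h import *
t=bot.read_camera("top"); s=bot.read_camera("side")
def face(d,x0,x1,y0,y1):
    im=d["image"][y0:y1,x0:x1].astype(int); m=((im[...,0]>200)&(im[...,1]>185)&(im[...,2]>100)).astype(np.uint8)
    n,_,st,c=cv2.connectedComponentsWithStats(m); i=1+st[1:,4].argmax(); print(st[i]); return c[i]+[x0,y0]
a=face(t,150,180,245,275); b=face(s,220,245,128,150); T,e=tri(t,a,s,b); print("top",a,b,T,e)
cr=[onplane(t,np.array(p)/4.5+[145,195],.091) for p in((104,63),(218,66),(213,236))]
print("corners",cr, np.linalg.norm(cr[0]-cr[1]),np.linalg.norm(cr[1]-cr[2]))
P=(cr[0]+cr[2])/2; print("pocket",P)
ex=(cr[1]-cr[2])[:2]; ex/=np.linalg.norm(ex); ey2=(cr[0]-cr[1])[:2]; ey2/=np.linalg.norm(ey2); print("ex",ex,"ey",ey2)
# lean from rim contact: E on inner -x rim edge, 8 mm from axis
tx=(T[:2]-P[:2])@ex; d=np.array([tx+.026,T[2]-.091]); L=np.linalg.norm(d)
ang=np.arctan2(-d[0],d[1])+np.array([1,-1])*np.arcsin(.008/L); print("tx,ty",tx,(T[:2]-P[:2])@[-ex[1],ex[0]],"lean cand",np.degrees(ang))
for z in(T[2],):print("tip z",z-.2*np.cos(ang), "tip x",tx+.2*np.sin(ang))
E
```

```text
[ 6 10 11 10 96]
[ 6  6  6  5 18]
top [161.3125 259.5   ] [228.1667 135.8889] [0.4881 0.2031 0.1899] 0.0011720933474718143
corners [array([0.5828, 0.2195, 0.091 ]), array([0.5803, 0.1733, 0.091 ]), array([0.5122, 0.1752, 0.091 ])] 0.046311244173755595 0.06813877235057164
pocket [0.5475 0.1974 0.091 ]
ex [ 0.9996 -0.0275] ey [0.054  0.9985]
tx,ty -0.05956840264380979 0.004137905641465162 lean cand [23.1472 14.3589]
tip z [ 0.006  -0.0039] tip x [ 0.0191 -0.01  ]
```

```bash
cat >> h.py <<'E'
lean=np.radians(23.5); yawp=np.radians(-2.2)
ex=np.array([np.cos(yawp),np.sin(yawp),0]); ey=np.array([-ex[1],ex[0],0]); U=-np.sin(lean)*ex+np.array([0,0,np.cos(lean)])
T=np.array([.4881,.2031,.1899])
def grasp_q(sgn):
    y=sgn*ey; z=-U; return Rot.from_matrix(np.c_[np.cross(y,z),y,z]).as_quat()
def down(yaw): # stick x-axis at yaw
    c,s=np.cos(yaw),np.sin(yaw); return Rot.from_matrix(np.array([[c,s,0],[s,-c,0],[0,0,-1]])).as_quat()
E
python3 - <<'E'
from h import *
for sg in(1,-1):
    for k in(.22,.11,.27):
        print(sg,k,bot.ik(T+k*U,grasp_q(sg)))
for yaw in(0,np.pi/2,-np.pi/2,np.pi): print(yaw,bot.ik([*C,.35],down(yaw)))
q=grasp_q(-1)
bot.set_gripper(.06)
bot.move_pose(T+.22*U,q)
s=bot.read_camera("side"); t=bot.read_camera("top")
cv2.imwrite("pics/a.png",np.hstack([s["image"][40:240,170:350],t["image"][140:340,90:290]])[:,:,::-1].repeat(2,0).repeat(2,1))
print(bot.read_time_s(),bot.read_q(),bot.read_eef_pos(),T+.22*U)
E
```

```text
1 0.22 [ 0.3665 -0.0084 -0.6049  0.5941 -0.1577  0.3745]
1 0.11 [ 0.3265  0.1854 -0.6962  0.3034 -0.1428  0.337 ]
1 0.27 [ 0.3875 -0.0774 -0.5429  0.7283 -0.1655  0.3942]
-1 0.22 [ 0.3665 -0.0084 -0.6049  0.5941 -0.1577 -2.7671]
-1 0.11 [ 0.3265  0.1854 -0.6962  0.3034 -0.1428 -2.8046]
-1 0.27 [ 0.3875 -0.0774 -0.5429  0.7283 -0.1655 -2.7474]
0 [-0.4338  0.4405 -0.0779  1.0524  0.      2.7078]
1.5707963267948966 [-0.4338  0.4405 -0.0779  1.0524  0.      1.137 ]
-1.5707963267948966 [-0.4338  0.4405 -0.0779  1.0524  0.     -2.0046]
3.141592653589793 [-0.4338  0.4405 -0.0779  1.0524  0.     -0.4338]
4.3167 [ 0.3661 -0.0083 -0.6048  0.5941 -0.1578 -2.7669] [0.4006 0.2063 0.3916] [0.4004 0.2065 0.3917]
```

View pics/a.png

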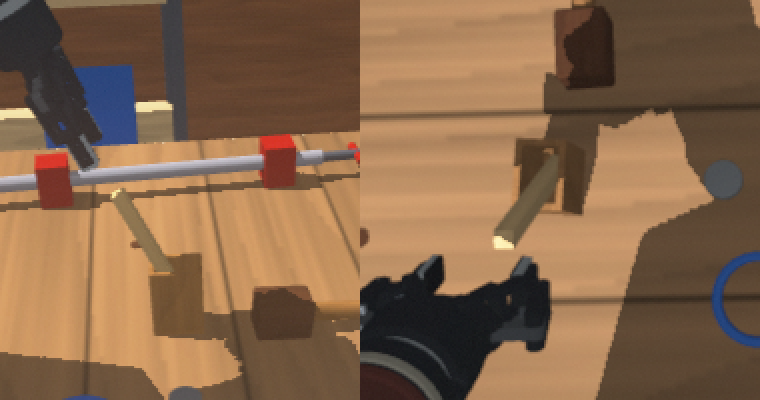

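The fingers line up with the stick's axis: side crop shows the stick top at (118,193) with the fingers just above at (90,160). I'll turn the wrist half a turn, to mid-range on the last joint, then grasp and lift.

```bash
python3 - <<'E'
from h import *
q=grasp_q(1)
bot.move_pose(T+.22*U,q)
print(bot.move_l(T+.11*U,feed=.1,until_force=8))
bot.set_gripper(.0,f_grip=40)
print("open",bot.read_opening(),bot.read_finger_force())
print(bot.move_l(T+.28*U,feed=.12), bot.read_opening())
bot.move_pose([.50,0.03,.42],down(np.pi+yawp))
s=bot.read_camera("side"); t=bot.read_camera("top")
cv2.imwrite("pics/b.png",np.hstack([s["image"][60:360,120:380],t["image"][80:380,150:450]])[:,:,::-1])
print(bot.read_time_s(),bot.read_eef_pos(),bot.read_opening(),bot.read_wrist_force())
for n,d in(("s",s),("t",t)):
    for z in(.31,.265,.11): print(n,z,proj(d,[*bot.read_eef_pos()[:2],z]))
E
```

```text
False
open 0.0156999994208595 41.13093316555023
False 0.015191086270615557
11.1333 [0.4995 0.0309 0.4201] 0.015591669862867134 [ 0.298  -0.2137  0.031 ]
s 0.31 [229.0526 120.3121]
s 0.265 [231.4108 143.0088]
s 0.11 [238.3212 209.5174]
t 0.31 [263.9317 246.6644]
t 0.265 [266.2315 248.1688]
t 0.11 [272.3366 252.1623]
```

View pics/b.png

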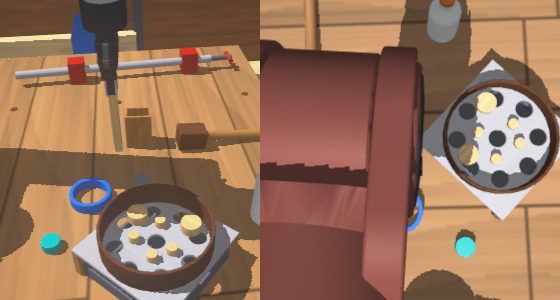

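The stick is held, with its tip at side pixel about (241,210). The expected pixel was (238.3,209.5), so there is a small in-plane tilt. I'll measure it with a mask and correct for it.

```bash
python3 - <<'E'
from h import *
s=bot.read_camera("side"); im=cv2.cvtColor(s["image"],cv2.COLOR_RGB2HSV)
rows=[]
for r in range(160,214,3):
    row=s["image"][r,222:256].astype(int); d=np.abs(np.diff(row.sum(1)))
    rows.append((r,(222+np.argsort(d)[-2:]+.5+.5).round(1).tolist(), proj(s,[.4995,.0309,0])[0]))
for r,e,_ in rows: print(r,sorted(e))
print(s["image"][180,222:256].tolist()); print(s["image"][198:218,241].tolist())
p=bot.read_eef_pos()
for z in np.arange(.11,.24,.02): print(z,proj(s,[p[0],p[1],z]))
E
```

```text
160 [229.0, 240.0]
163 [229.0, 241.0]
166 [229.0, 238.0]
169 [239.0, 247.0]
172 [239.0, 247.0]
175 [239.0, 247.0]
178 [240.0, 244.0]
181 [231.0, 240.0]
184 [240.0, 245.0]
187 [241.0, 245.0]
190 [241.0, 245.0]
193 [241.0, 246.0]
196 [233.0, 246.0]
199 [242.0, 246.0]
202 [242.0, 247.0]
205 [234.0, 247.0]
208 [235.0, 254.0]
211 [235.0, 239.0]
[[217, 163, 106], [214, 159, 103], [213, 157, 103], [213, 157, 104], [215, 160, 104], [213, 158, 101], [214, 160, 104], [214, 160, 103], [212, 156, 102], [159, 126, 86], [141, 116, 81], [140, 115, 79], [143, 117, 81], [145, 119, 82], [142, 117, 79], [139, 115, 78], [139, 116, 80], [144, 114, 77], [205, 153, 100], [216, 160, 108], [214, 157, 104], [212, 156, 103], [175, 130, 84], [131, 96, 61], [120, 88, 54], [120, 87, 53], [118, 87, 54], [117, 86, 53], [117, 83, 52], [117, 86, 54], [116, 86, 55], [115, 83, 53], [116, 87, 54], [114, 84, 53]]
[[143, 115, 79], [141, 113, 77], [129, 105, 74], [129, 107, 75], [131, 108, 77], [135, 111, 77], [136, 114, 79], [142, 117, 80], [141, 116, 81], [142, 116, 81], [140, 115, 81], [142, 117, 80], [145, 121, 84], [215, 159, 104], [217, 163, 106], [217, 162, 105], [217, 162, 106], [128, 96, 67], [116, 88, 64], [114, 86, 62]]
0.11 [238.2814 209.4553]
0.13 [237.4805 201.7519]
0.15000000000000002 [236.6549 193.8114]
0.17 [235.8036 185.6229]
0.19 [234.9252 177.1744]
0.21000000000000002 [234.0185 168.4534]
0.23000000000000004 [233.082  159.4466]
```

The axis lies within 0.5 px (1 mm) of the tool axis, so no correction is needed. Next I'll push the first two small blanks outward into the ±y holes, to keep them from stacking under the centre hole.

```bash
cat >> h.py <<'E'
HOLES=np.array([[0,0]]+[[.0738*np.cos(k*np.pi/4),.0738*np.sin(k*np.pi/4)] for k in range(8)])
def at(p,z): return [C[0]+p[0],C[1]+p[1],z]
ZH=.445
def stir(b,hole,zc=None,back=.026,short=.016):
    b,hole=np.array(b),np.array(hole); d=(hole-b)/np.linalg.norm(hole-b)
    a=np.arctan2(d[1],d[0]); a=(a+np.pi/4)%(np.pi/2)-np.pi/4
    s=b-back*d; e=hole-short*d
    bot.move_pose(at(s,ZH),down(np.pi+a))
    if zc is None:
        hit=bot.move_l(at(s,.365),feed=.02 if False else .03,until_force=4) if not bot.move_l(at(s,.385),feed=.15,until_force=8) else "early"
        zc=bot.read_eef_pos()[2]; print("touch",hit,zc)
        bot.move_l(at(s,zc+.003),feed=.03)
    else: bot.move_l(at(s,zc+.003),feed=.12,until_force=8)
    print("push hit",bot.move_l(at(e,zc+.003),feed=.06,until_force=12),bot.read_eef_pos()[:2]-C,e)
    bot.move_l([*bot.read_eef_pos()[:2],ZH],feed=.2)
    return zc
E
python3 - <<'E'
from h import *
zc=stir([-.011,-.036],[0,-.0738]); open("zc","w").write(str(zc))
print(bot.read_time_s())
stir([.010,.037],[0,.0738],zc)
bot.move_pose([.47,.07,.45],down(np.pi))
t=bot.read_camera("top"); s=bot.read_camera("side"); print(bot.read_time_s())
a=t["image"][150:300,310:470]; b=s["image"][230:380,190:360]
cv2.imwrite("pics/c.png",np.hstack([a,b])[:,:,::-1].repeat(2,0).repeat(2,1))
E
```

```text
touch True 0.37477417210564984
push hit False [-0.0046 -0.0582] [-0.0045 -0.0584]
14.8083
push hit False [0.0043 0.0582] [0.0042 0.0584]
18.3
```

View pics/c.png

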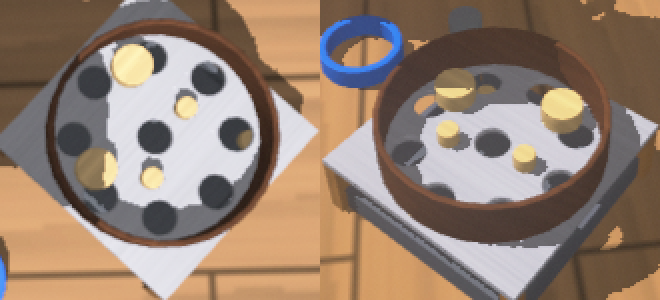

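Two small blanks have dropped; one is visible in the -y hole at (245,138). The other two still stand at crop (186,107) and (152,178), and the large ones haven't moved. Now those two go to the centre hole.

```bash
python3 - <<'E'
from h import *
zc=float(open("zc").read())
stir([.0236,-.0261],[0,0],zc)
stir([-.0387,.0079],[0,0],zc)
bot.move_pose([.47,.07,.45],down(np.pi))
t=bot.read_camera("top"); s=bot.read_camera("side"); print(bot.read_time_s(),bot.read_opening())
a=t["image"][150:300,310:470]; b=s["image"][230:380,190:360]
cv2.imwrite("pics/d.png",np.hstack([a,b])[:,:,::-1].repeat(2,0).repeat(2,1))
E
```

```text
push hit False [ 0.0109 -0.012 ] [ 0.0107 -0.0119]
push hit False [-0.0159  0.0033] [-0.0157  0.0032]
25.7583 0.015719405004493057
```

View pics/d.png

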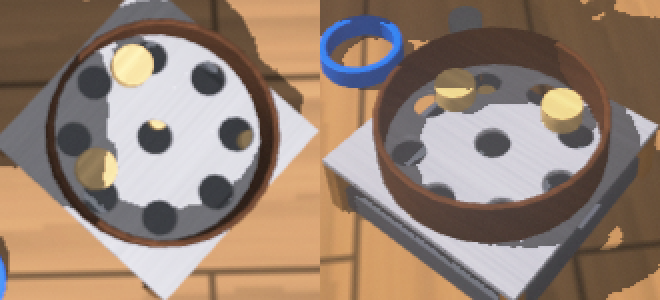

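All four small blanks are through and both large ones remain on the plate. I'll return the stick along its original leaning axis.

```bash
python3 - <<'E'
from h import *
q=grasp_q(1); off=.003*(np.cos(lean)*ex+np.array([0,0,np.sin(lean)])); B=T+off
bot.move_pose(B+.28*U,q)
print(bot.move_l(B+.16*U,feed=.1,until_force=6),bot.move_l(B+.116*U,feed=.04,until_force=6), (bot.read_eef_pos()-B)@U, bot.read_wrist_force())
bot.set_gripper(.06); bot.sleep(.3)
bot.move_l(bot.read_eef_pos()+.13*U,feed=.12)
bot.move_pose([.36,.05,.42],down(np.pi)); bot.sleep(.5)
t=bot.read_camera("top"); s=bot.read_camera("side"); print(bot.read_time_s())
a=np.hstack([t["image"][60:340,120:480],s["image"][100:380,170:430]])
cv2.imwrite("pics/e.png",a[:,:,::-1])
E
```

```text
False False 0.11617505682857354 [-0.8088  0.2535 -0.6894]
32.35
```

View pics/e.png

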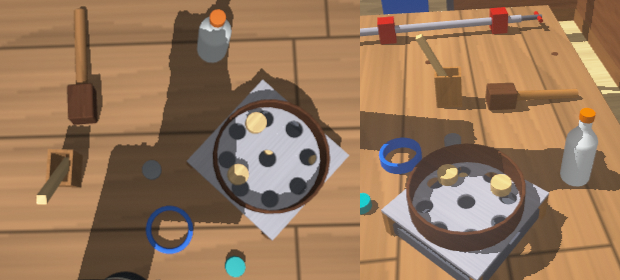

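The stick leans in its pocket, with its top at crop (41,199), the same place as at the start. The two large blanks are on the plate, nothing else has moved, and the gripper is clear.

```bash
python3 -c "
from workcell import bot
print(bot.sign_off())"
```

```text
the job is handed in; nothing more can be done
None
```

The job is handed in at about 32 s on the robot's clock: all four small blanks are below the plate, both large ones remain in the hoop, and the stick is let go in its pocket; sign-off returned no verdict.

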